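# Close the food box and hold its vent button half-way

## Task

The white food box's lid has sprung up at the front: press it down, at the blue pad on its front edge, until it is fully home. Then, with the fingertips, press the round vent button in the middle of the lid half-way down, until its red lower part has just disappeared, never to the bottom, and finish while still holding it there. Leave the other things on the board where they stand.

Things in the scene. Friction and masses are not known exactly. Their poses are not given: they have to be found in the camera images.
- box: White plastic food box, 150 (x) by 200 (y) mm, 85 mm high to its rim, held fast on the pine board by rubber feet (it does not move). Origin: centre of its underside, on the board, whose top is 22 mm above the worktop. z up; -x is its front, the side with the blue catch; the lid is hinged along the rim at its back (hinge axis at x = +75 mm, z = +85 mm, parallel to y).
- lid (a joint): Angle of the white lid on its stiff hinge, rad: 0 = fully home, growing as the front edge rises (starts ajar, at most 0.6). It stays where it is left; it takes about 6 N pressing down on the front pad to move it, and it stops hard at 0.
- lid_pad (a point): Centre of the top face of the blue ribbed thumb pad (26 by 70 mm) in the middle of the front edge of the lid (lid plate 160 by 210 mm, 8 mm thick). It moves with the lid: on the hinge it swings about the hinge axis; with the lid home it lies at x = -68, z = +95 mm in the frame of the box. Its z is square to the lid.
- button (a joint): How far the vent button is pushed into the lid, m: 0 = released, 0.008 = half-way, 0.016 = bottomed. Sprung: it starts to move at about 3 N, takes 6.2 N at half-way and 9.4 N at the bottom, and comes back up when let go.
- button_top (a point): Centre of the top face of the round vent button in the middle of the lid, 36 mm across. Moves with the button and the lid; with the lid home and the button released it lies at x = 0, z = +114 mm in the frame of the box (18 mm above its flat grey collar). The button is green in its upper 10 mm and red in the lower 8 mm that show above the collar: half-way down the red has just gone. It pushes in square to the lid (straight down with the lid home).
- tumbler: Bystander, to be left alone: yellow plastic tumbler, 72 mm across, 100 mm high. Origin: centre of its underside.
- salt_shaker: Bystander, to be left alone: glass salt shaker with chrome top, 44 mm across, 77 mm high. Origin: centre of its underside.
- saucer: Bystander, to be left alone: beige melamine saucer, 140 mm across, 18 mm high. Origin: centre of its underside.
- grater: Bystander, to be left alone: small steel grater standing upright, 62 by 48 mm, 127 mm high with its black handle. Origin: centre of its underside.
- jar: Bystander, to be left alone: amber glass jar with red cap, 68 mm across, 90 mm high. Origin: centre of its underside.
- mug: Bystander, to be left alone: blue ceramic mug, 76 mm across, 80 mm high, its handle on its +y side. Origin: centre of its underside.

How it is judged (in metres and radians):
On the way, in this order (a step that is already met when the one before it is completed fails the run):
1. the lid is pressed fully home (value of joint lid below 0.02 rad and value of joint button below 0.004 m), for 0.2 s.
2. the fingers press the vent button half-way down (value of joint lid below 0.02 rad and value of joint button between 0.005 and 0.011 m and contact force between the fingers and button above 2 N), for 0.5 s.
At the end, for the whole second after the job is handed in: At the end and for a second after it: the lid is home (within 0.02 rad), and the fingers hold the vent button half-way down, 8 mm give or take 3 mm, pushing on it with over 2 N (all of step 2); the arm keeps its last pose, push and grip.
It fails at once if the vent button is pushed to the bottom (beyond 14 mm) (value of joint button above 0.014 m).
It fails at once if a bystander is moved more than 30 mm (distance of any of tumbler, salt_shaker, saucer, grater, jar, mug from where it was at the start of the episode above 0.03 m).
It also fails if it takes over 34 s, if anything falls off the work surface, if the arm or the gripper's body presses on something with over 40 N, if the wrist force passes 120 N, or if a joint passes its speed limit or range.

## Robot

A 6-joint arm with a two-finger parallel gripper is mounted at the origin on the work surface. World frame = base frame: x ahead of the robot, y to its left, z up, the work surface at z = 0. Lengths are in mm, angles in rad, forces in N, time in s.
With the tool pointing down it reaches from about 275 to 1000 mm from the base axis. Payload 8.4 kg.
Tool frame: the origin (TCP) lies on the centre line of the jaws, within the pads' length; the fingertips stand 22 mm ahead of it and the grasp point (between the pads) lies 3 mm ahead of it; z points along the fingers, y is the direction in which the jaws open and shut (so a half turn about z gives the same grasp; the last joint's range is limited). The gripper opens to 85 mm and grips with 20 to 120 N. Pads are 22 mm wide; open, the fingers measure 114 mm over their backs; the gripper's body (76 mm by 85 mm) begins 54 mm behind the grasp point. The pads swing forward as they close: fully open they stand 13 mm farther back than shut.
Start: joints at [-1.333, 0.353, 1.633, -0, 1.155, -0.002], TCP at [148.441, -607.119, 253.281] pointing down, gripper open.
Joint ranges: [-2.63, 2.63], [-0.92, 2.1], [0.06, 2.66], [-1.3, 4.44], [0, 2.69], [-3.02, 3.02]. Speed limits (rad/s): [2.22, 2.22, 2.79, 3.14, 3.14, 3.14].

## Interface

Orientations are given as [roll, pitch, yaw] about the fixed x, y, z axes, in that order (R = Rz(yaw) Ry(pitch) Rx(roll)).
In Python, from rig import r gives the robot as it stands.
- The arm moves only by the tool carry_out, never from a script. Its argument "rows" is text: rows parted by semicolons, each of 5 numbers parted by spaces: the opening, from 0 (shut) to 1 (fully open), then the shift along the tool's x, y, z in units of 30 mm (1.0 is 30 mm), then the turn about the tool's z in units of 8 degrees (1.0 is 8 degrees). A call has 1 to 12 rows; each row shifts and turns the commanded pose from where the row before left it, along the tool's axes as they then stand; what a row does not reach is not made up. A row lasts 1/8 s, in which the tool goes at most 62.5 mm and 10.7 degrees, less where a joint would pass 70% of its speed; a pose out of reach is approached as far as the arm can. A call is refused whole if a number of a shift passes 1 or a number of a turn 1, either way. A call with a gripper value outside its range is refused whole. The fingers move at their own pace and stop on an object; "newtons" is the grip in N (left out, the last holds). Time passes only in rows, so rows that do not move let the fingers close. It gives the time, the measured TCP pose, the force and the opening at its end, in the units of the state.
- r.sense(): the state, without advancing time (a new reading comes with each control period).
- r.grab_frame(name): name is "side" or "top"; returns the picture (384x512x3 uint8, blue, green, red); there is no depth.
- r.get_calibration(name): a dict with "intrinsics" (3x3 intrinsics, pixels), "position" and "rotation" of the camera in the world. Camera axes: x right, y up, looking along -z (the intrinsics and any distortion apply to the point x, -y, -z); pixel columns grow to the right and rows downward; lengths in mm; the calibration is good to about 2 mm. A picture is of the moment at which its call begins. get_calibration takes no time and is no camera call.
- r.sign_off(): hands the job in, once; it reports no verdict.
The state is a dict: "clock": time; "qpos": joint angles; "qvel": joint speeds; "joint_efforts": joint torques, N m; "eef_pos": TCP position; "tcp_rot": TCP orientation; "contact_force": force on the tool from outside, world axes, zero at the start; "wrist_torque": the same for the moment, N m; "opening": opening from 0.0 (shut) to 1.0 (fully open).
Only numpy, scipy, OpenCV 4.12 (cv2) and the standard library are available. Lean on these libraries where they do the work, as an engineer would, in place of code of your own. Each camera call takes 0.05 s, during which the arm holds its last target.

## Working session

There is one attempt and no reset: what is moved stays moved. The work goes in short steps, Python scripts to look and compute and a tool call to move; the robot and the scene stay as the last step left them, time stands still between calls to the robot, and variables do not carry over. Pictures are saved under pics/ and viewed, and the job is handed in when it is done.

Besides the shell and the picture viewer there is one more tool, called after "Call:" as name(argument=value, ...) on one line, values as JSON. carry_out: Moves the arm, as the interface text tells. Its arguments: {"type":"object","properties":{"rows":{"type":"string"},"newtons":{"type":"number"}},"required":["rows"]}

```bash
mkdir -p pics; ls
python3 - <<'E'
from rig import r
import cv2
for n in("side","top"):
    cv2.imwrite(f"pics/{n}0.png",r.grab_frame(n)); print(n,r.get_calibration(n))
print(r.sense())
E
```

```text
pics
side {'intrinsics': array([[447.08544591,   0.        , 254.44837006],
       [  0.        , 447.08544591, 191.20702638],
       [  0.        ,   0.        ,   1.        ]]), 'position': array([346.0909434 , 766.70495324, 836.12589338]), 'rotation': array([ 0.82742529,  0.01177601, -2.90535149])}
top {'intrinsics': array([[351.03800149,   0.        , 254.22715422],
       [  0.        , 351.03800149, 190.39183464],
       [  0.        ,   0.        ,   1.        ]]), 'position': array([491.504136  ,  14.98403476, 912.51040306]), 'rotation': array([ 0.06260065, -0.03030811, -1.58883111])}
{'clock': 0.1, 'qpos': array([-1.33338731e+00,  3.53587536e-01,  1.63404581e+00,  1.94664485e-05,
        1.15520794e+00, -2.39166890e-03]), 'qvel': array([-0.00128354, -0.00165516, -0.00080491,  0.00066105, -0.0019925 ,
        0.00123082]), 'joint_efforts': array([-3.46677289e-04, -6.06358194e+01, -3.42820787e+01, -7.42552447e-05,
        3.97061187e-03, -5.01472229e-06]), 'eef_pos': array([ 148.36086497, -606.72940638,  252.63731068]), 'tcp_rot': array([-3.14034407e+00, -2.07858701e-05,  2.39792798e-01]), 'contact_force': array([-0.21850893, -0.64862733, -0.02794122]), 'wrist_torque': array([0.02623819, 0.07461881, 0.03550636]), 'opening': 0.9938045468212476}
```

View pics/side0.png

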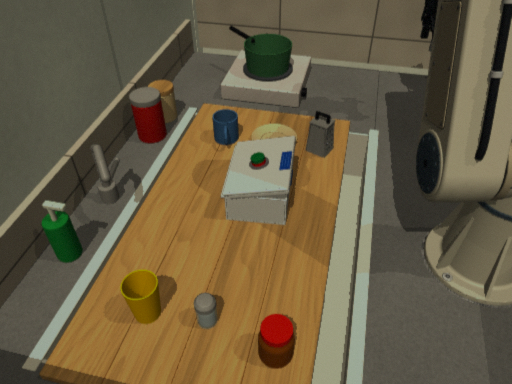

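View pics/top0.png

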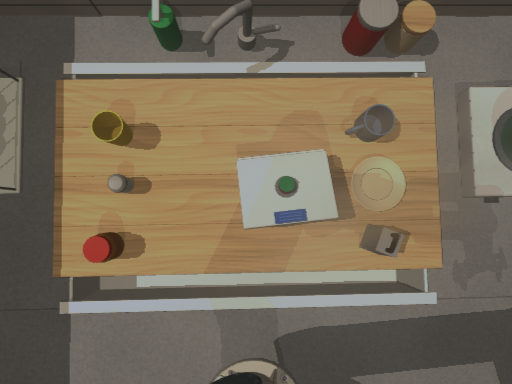

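```bash
cat > h.py <<'E'
import numpy as np,cv2
from scipy.spatial.transform import Rotation as R
def ray(c,uv):
    K=c['intrinsics'];d=np.linalg.inv(K)@[uv[0],uv[1],1.];d=d*[1,-1,-1]
    return c['position'],R.from_euler('xyz',c['rotation']).apply(d/np.linalg.norm(d))
def onz(c,uv,z):
    o,d=ray(c,uv);return o+d*(z-o[2])/d[2]
def tri(a,b):
    (o1,d1),(o2,d2)=a,b
    t=np.linalg.lstsq(np.c_[d1,-d2],o2-o1,rcond=None)[0]
    p,q=o1+d1*t[0],o2+d2*t[1];return (p+q)/2,np.linalg.norm(p-q)
def proj(c,P):
    v=R.from_euler('xyz',c['rotation']).inv().apply(np.asarray(P,float)-c['position'])*[1,-1,-1]
    p=c['intrinsics']@v;return p[:2]/p[2]
def mask(im,name,roi):
    h=cv2.cvtColor(im,cv2.COLOR_BGR2HSV)
    lo,hi={'pad':((105,130,60),(130,255,255)),'green':((50,100,30),(95,255,255))}[name]
    m=cv2.inRange(h,lo,hi);z=np.zeros_like(m);x0,y0,x1,y1=roi;z[y0:y1,x0:x1]=m[y0:y1,x0:x1]
    n,l,s,c=cv2.connectedComponentsWithStats(z);k=1+np.argmax(s[1:,4])
    return c[k],s[k],(l==k)
E
python3 - <<'E'
from h import *
from rig import r
S=r.get_calibration('side');T=r.get_calibration('top')
s=cv2.imread('pics/side0.png');t=cv2.imread('pics/top0.png')
for n in('pad','green'):
    a=mask(s,n,(225,135,300,225));b=mask(t,n,(235,148,340,230))
    print(n,a[:2],b[:2],tri(ray(S,a[0]),ray(T,b[0])))
    print(cv2.minAreaRect(np.argwhere(b[2])[:,::-1].astype(np.float32)))
o=np.hstack([cv2.resize(s[130:230,215:315],None,fx=4,fy=4,interpolation=2),cv2.resize(t[140:240,230:330],None,fx=4,fy=4,interpolation=2)])
cv2.imwrite('pics/z0.png',o)
E
```

```text
Traceback (most recent call last):
  File "h.py", line 19, in mask
    n,l,s,c=cv2.connectedComponentsWithStats(z);k=1+np.argmax(s[1:,4])
                                                    ~~~~~~~~~^^^^^^^^^
ValueError: attempt to get argmax of an empty sequence
```

Run:
```python
from h import *
s=cv2.imread('pics/side0.png');t=cv2.imread('pics/top0.png')
hs=lambda p:cv2.cvtColor(p,cv2.COLOR_BGR2HSV).reshape(-1,3)
print(hs(s[158:162,284:288])[::5],hs(s[157:159,256:260])[::3],hs(t[214:219,285:290])[::6],hs(t[183:185,285:289])[::3])
o=np.hstack([cv2.resize(s[130:230,215:315],None,fx=4,fy=4,interpolation=2),cv2.resize(t[140:240,230:330],None,fx=4,fy=4,interpolation=2)])
cv2.imwrite('pics/z0.png',o)
```

```text
[[109 226  96]
 [108 203 107]
 [109 219  93]
 [108 216  99]] [[ 69 227  74]
 [ 68 228  75]
 [ 68 224  74]] [[112  97 110]
 [112 106 120]
 [110  99 134]
 [113 105 117]
 [112 104 120]] [[ 62  98 102]
 [ 62  99 103]
 [ 62  99 103]]
```

View pics/z0.png

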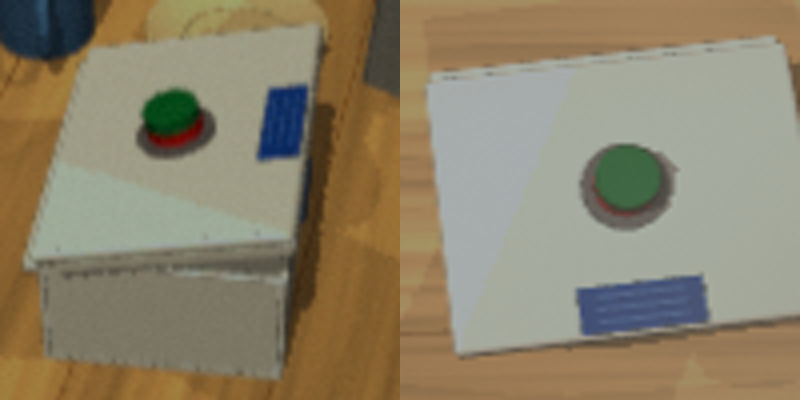

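The zoom shows the lid ajar, the pad at about (285,160) in the side view and (290,216) in the top view, and the button at (258,158) and (286,184).

```bash
sed -i "s/(105,130,60)/(100,60,50)/;s/(50,100,30)/(45,60,30)/" h.py
python3 - <<'E'
from h import *
from rig import r
S=r.get_calibration('side');T=r.get_calibration('top')
s=cv2.imread('pics/side0.png');t=cv2.imread('pics/top0.png')
for n in('pad','green'):
    a=mask(s,n,(225,148,300,225) if n=='green' else (270,145,300,171));b=mask(t,n,(235,148,340,230))
    print(n,a[:2],b[:2],tri(ray(S,a[0]),ray(T,b[0])))
    print(cv2.minAreaRect(np.argwhere(b[2])[:,::-1].astype(np.float32)))
    if n=='pad':
        q=cv2.boxPoints(cv2.minAreaRect(np.argwhere(b[2])[:,::-1].astype(np.float32)))
        print(np.array([onz(T,x,130) for x in q]).round(1))
        vx,vy,*_=cv2.fitLine(np.argwhere(b[2])[:,::-1].astype(np.float32),cv2.DIST_L2,0,.01,.01).ravel()
        d=onz(T,b[0]+20*np.array([vx,vy]),130)-onz(T,b[0],130);print('long axis',d,np.arctan2(d[1],d[0]))
# lid corners, back lid corners near hinge
for nm,us,ut in(('backleft',(215+85/4,130+50/4),(0,0)),):pass
E
```

```text
pad (array([285.39010989, 160.12087912]), array([279, 151,  13,  19, 182], dtype=int32)) (array([290.0368272 , 215.83569405]), array([274, 209,  33,  15, 353], dtype=int32)) (array([481.85830956, -86.26688542, 147.54674642]), np.float64(0.6735313723728356))
((290.03753662109375, 215.81912231445312), (11.333600044250488, 31.196613311767578), 83.2901611328125)
[[ 491.1  -52.6  130. ]
 [ 498.  -122.2  130. ]
 [ 472.9 -124.5  130. ]
 [ 466.1  -55.   130. ]]
long axis [ 4.07492392e+00 -4.47206914e+01 -1.13686838e-13] -1.47992782843728
green (array([257.1640625, 157.1640625]), array([250, 152,  15,  11, 128], dtype=int32)) (array([286.53731343, 183.89054726]), array([279, 176,  16,  16, 201], dtype=int32)) (array([551.69215509, -80.02890068, 149.52145259]), np.float64(0.6933414124996845))
((286.5, 183.5), (15.0, 15.0), 90.0)
```

Call:
carry_out(rows="0 0.5 -0.5 0 0;0 0.9 -0.9 0 0;0 1 -1 0 0;0 1 -1 0 0;0 1 -1 0 0;0 1 -1 0 0;0 1 -1 0 0;0 1 -1 0 0;0 1 -1 0 0;0 1 -1 0 0;0 1 -1 0 0;0 1 -1 0 0", newtons=40)

```text
clock: 1.6
eef_pos: [399.4, -191.4, 253.2]
tcp_rot: [-3.141, -0.0, 0.24]
contact_force: [0.3, -0.0, -0.4]
opening: 0.001
```

Call:
carry_out(rows="0 1 -0.83 0 0;0 1 -0.8 0 0;0 0.82 -0.7 0 0;0 0.6 -0.5 0 0;0 0 0 0.5 0.5;0 0 0 1 0.5;0 0 0 0 0;0 0 0 0 0")

```text
clock: 2.6
eef_pos: [478.9, -86.5, 209.0]
tcp_rot: [-3.142, -0.0, 0.102]
contact_force: [0.3, 0.1, 1.0]
opening: 0.0
```

Run:
```python
from h import *
from rig import r
s=r.grab_frame('side');t=r.grab_frame('top')
o=np.hstack([cv2.resize(s[60:230,210:340],None,fx=3,fy=3),cv2.resize(t[110:280,220:350],None,fx=3,fy=3)])
cv2.imwrite('pics/z1.png',o)
q=r.sense();print(q['eef_pos'],q['contact_force'],q['tcp_rot'])
S=r.get_calibration('side');p=q['eef_pos']-[0,0,22];print(p,(proj(S,p)-[210,60])*3)
```

```text
[479.43224247 -86.86779936 209.40534868] [-0.22546106  0.43404062  0.47248671] [ 3.14118147e+00 -1.62176308e-03  1.01059132e-01]
[479.43224247 -86.86779936 187.40534868] [230.62240444 261.27914973]
```

View pics/z1.png

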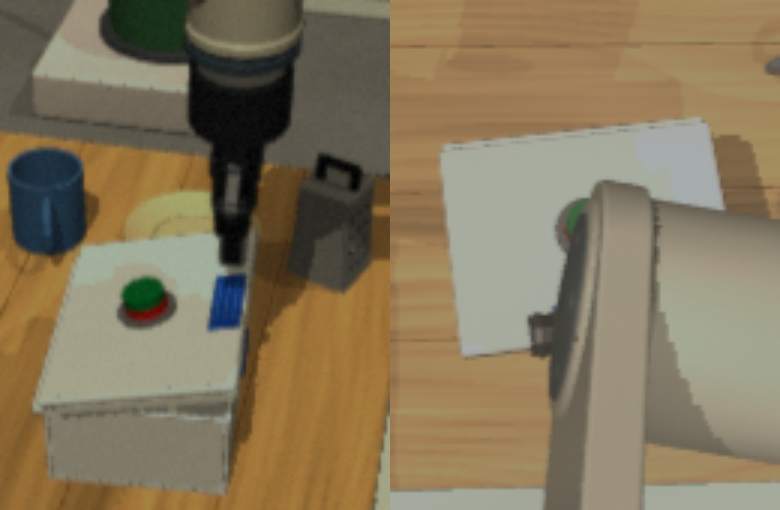

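The fingertips are over the pad: the tip at (231,261) in the zoom agrees with the projection.

Call:
carry_out(rows="0 0 0 0.6 0;0 0 0 0.6 0;0 0 0 0.2 0;0 0 0 0.2 0;0 0 0 0.2 0;0 0 0 0.2 0;0 0 0 0 0")

```text
clock: 3.58
eef_pos: [479.1, -86.9, 148.9]
tcp_rot: [3.141, -0.001, 0.1]
contact_force: [0.5, 0.4, 0.3]
opening: -0.003
```

```bash
cat > look.py <<'E'
import sys
from h import *
from rig import r
s=r.grab_frame('side')
cv2.imwrite(f'pics/{sys.argv[1]}.png',cv2.resize(s[90:230,210:340],None,fx=4,fy=4,interpolation=cv2.INTER_CUBIC))
q=r.sense();print(q['clock'],q['eef_pos'],q['contact_force'])
E
python3 look.py z2
```

```text
3.625 [479.38317006 -86.93385627 148.95778485] [-0.67654142 -0.13132581  0.43042249]
```

View pics/z2.png

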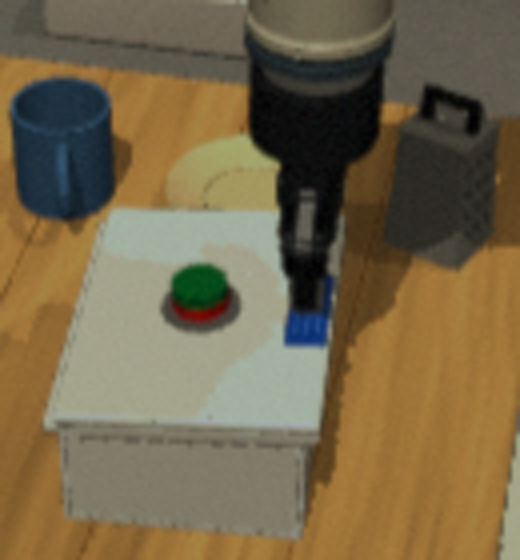

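The lid has come down part of the way with the tip on the pad, so I keep pressing.

Call:
carry_out(rows="0 0 0 0.15 0;0 0 0 0.1 0;0 0 0 0.1 0;0 0 0 0 0")

```text
clock: 4.12
eef_pos: [478.8, -87.0, 138.7]
tcp_rot: [3.141, 0.0, 0.1]
contact_force: [-6.0, -1.1, 15.4]
opening: 0.001
```

Call:
carry_out(rows="0 0 0 0.05 0;0 0 0 0 0;0 0 0 0 0")

```text
clock: 4.5
eef_pos: [478.8, -87.1, 138.4]
tcp_rot: [3.141, 0.0, 0.1]
contact_force: [-12.7, 0.6, 32.0]
opening: 0.0
```

```bash
python3 look.py z3
```

```text
4.55 [478.85244225 -87.06281337 138.4311065 ] [-12.28951103  -0.77876218  32.16387448]
```

View pics/z3.png

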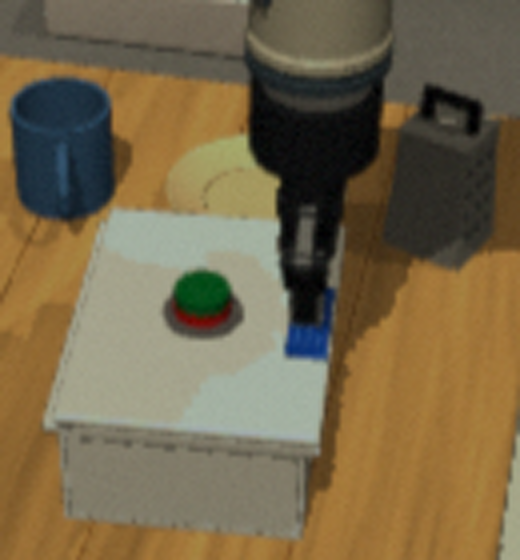

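Call:
carry_out(rows="0 0 0 -0.3 0;0 0 0 -0.7 0;0 0 0 -0.5 0;0 0.6 0 0 0;0 1 0 0 0;0 0.6 0 0 0;0 0 0 0 0;0 0 0 0 0")

```text
clock: 5.55
eef_pos: [543.7, -80.2, 180.6]
tcp_rot: [-3.141, 0.002, 0.1]
contact_force: [0.1, 0.1, -0.6]
opening: 0.001
```

```bash
python3 look.py z4
python3 - <<'E'
from h import *
from rig import r
S=r.get_calibration('side');T=r.get_calibration('top')
s=r.grab_frame('side')
print('pad expected px',proj(S,[476.4,-86.7,117]),'btn top',proj(S,[544.1,-80.6,136]))
print(mask(s,'pad',(265,145,300,185))[:2])
e=r.sense()['eef_pos'];print('tip',proj(S,e-[0,0,22]))
E
```

```text
5.6 [543.61014619 -80.2006241  180.84163242] [-0.28097017  0.04549125 -0.59730417]
pad expected px [287.00608046 169.8715479 ] btn top [260.08405685 161.70541327]
(array([287.08717949, 170.02564103]), array([281, 161,  13,  19, 195], dtype=int32))
tip [260.20229842 154.51130928]
```

View pics/z4.png

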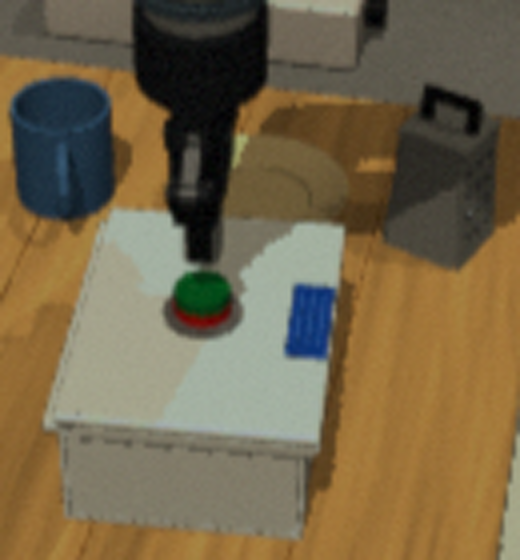

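The lid is home: the pad lies at (287.1,170.0) and was predicted at (287.0,169.9). The fingertips are above the button's centre.

Call:
carry_out(rows="0 0 0 0.4 0;0 0 0 0.25 0;0 0 0 0.1 0;0 0 0 0.05 0;0 0 0 0 0;0 0 0 0 0")

```text
clock: 6.4
eef_pos: [544.6, -80.2, 157.5]
tcp_rot: [3.142, -0.0, 0.1]
contact_force: [-2.3, -0.4, 3.1]
opening: 0.001
```

Call:
carry_out(rows="0 0 0 0.07 0;0 0 0 0.07 0;0 0 0 0 0;0 0 0 0 0")

```text
clock: 6.9
eef_pos: [544.8, -80.3, 153.2]
tcp_rot: [3.141, -0.0, 0.1]
contact_force: [-2.0, 0.1, 4.7]
opening: -0.0
```

```bash
python3 look.py z5; python3 -c "
from rig import r
import numpy as np
for i in range(3): r.grab_frame('side');q=r.sense();print(q['eef_pos'],q['contact_force'])"
```

```text
6.95 [544.83566738 -80.25800048 153.22979161] [-1.56718837  0.5187328   4.04338641]
[544.78803506 -80.26922548 153.21461444] [-2.0927468  -0.17380744  5.0006742 ]
[544.79866399 -80.28067461 153.21627795] [-0.9090056   0.89102852  4.1415459 ]
[544.7935286  -80.25278422 153.19690518] [-1.3322007  -0.18974088  4.23624638]
```

View pics/z5.png

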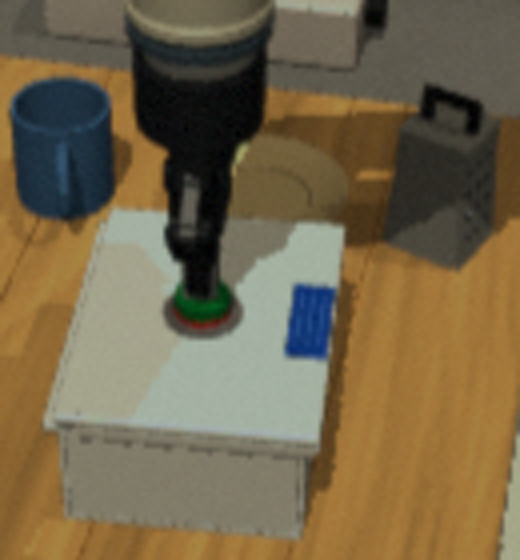

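About half of the red still shows at (203,322), with 4.4 N on the button, so it is roughly 4 mm in. I go about 3.6 mm further.

Call:
carry_out(rows="0 0 0 0.06 0;0 0 0 0.06 0;0 0 0 0 0;0 0 0 0 0;0 0 0 0 0")

```text
clock: 7.72
eef_pos: [544.8, -80.3, 149.7]
tcp_rot: [3.141, -0.0, 0.1]
contact_force: [-2.1, 0.5, 6.0]
opening: -0.002
```

```bash
python3 look.py z6; python3 -c "
from rig import r
import numpy as np
for i in range(5): r.grab_frame('side');q=r.sense();print(q['eef_pos'],q['contact_force'])"
```

```text
7.775 [544.79123355 -80.25381119 149.6908057 ] [-0.4512287  -0.37025995  5.91004121]
[544.82134504 -80.2722205  149.70481202] [-1.10326588  0.05945719  6.09535586]
[544.82717319 -80.26583547 149.69470094] [-0.9289521   0.4360124   6.57223647]
[544.80541258 -80.27281709 149.70887762] [-1.56926459 -0.23587169  6.2779283 ]
[544.79123275 -80.25128164 149.68586117] [-2.3427493   0.64950706  4.80393134]
[544.8043201  -80.26458647 149.68457509] [-2.50427181  0.35577836  5.61185879]
```

View pics/z6.png

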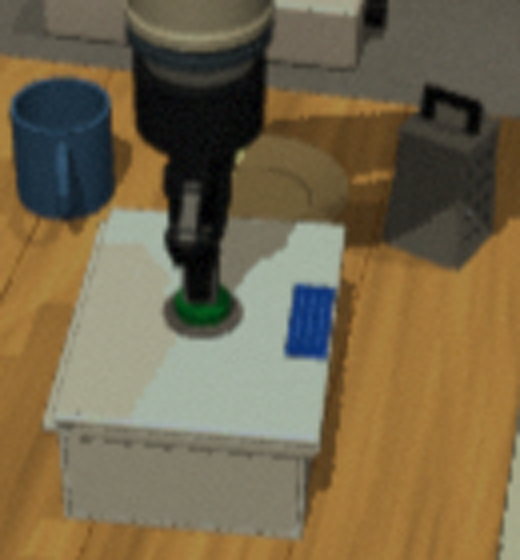

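The red has just gone at (203,322). The force is about 6 N and the travel about 7.8 mm, so I hold briefly and hand in.

Call:
carry_out(rows="0 0 0 0 0;0 0 0 0 0;0 0 0 0 0;0 0 0 0 0")

```text
clock: 8.52
eef_pos: [544.8, -80.3, 149.7]
tcp_rot: [3.142, -0.0, 0.1]
contact_force: [-1.2, 1.3, 6.0]
opening: -0.0
```

```bash
python3 -c "
from rig import r
q=r.sense();print(q['eef_pos'],q['contact_force']);print(r.sign_off())"
```

```text
[544.7951074  -80.26267162 149.71092248] [-1.16961169  1.3145735   6.0058077 ]
the job is handed in; nothing more can be done
None
```

I pressed the lid down at its blue pad with the closed fingertips until it met the hard stop. I then pushed the vent button half-way down and handed the job in at about 8.5 s, still holding it there.

- **Lid:** the force rose to 32 N at the stop, within the limits. Afterwards the pad was seen at pixel (287.1, 170.0), against (287.0, 169.9) predicted for fully home.
- **Button:** it is about 7.8 mm in, with about 6.0 N on it (6.2 N expected at half-way). The last picture shows the red just gone.
- **Bystanders:** the mug, saucer and grater stand unmoved in the last picture. The tumbler, shaker and jar were outside that crop and not looked at again, but the arm never went near them.

No check failed or disagreed. The hand-in reports no verdict.

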